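# Run a driver board under the probes of a spring-return checker

## Robot

A 6-joint arm with a two-finger parallel gripper is mounted at the origin on a cart in front of the work surface, level with it; the furniture and walls round the work are solid. World frame = base frame: x ahead of the robot, y to its left, z up, the work surface at z = 0. Lengths are in m, angles in rad, forces in N, time in s.
With the tool pointing down it reaches from about 0.375 to 0.9 m from the base axis. Payload 3.1 kg.
Tool frame: the origin (TCP) lies on the centre line of the jaws, within the pads' length; the fingertips stand 22 mm ahead of it and the grasp point (between the pads) lies 3 mm ahead of it; z points along the fingers, y is the line along which they close (so a half turn about z gives the same grasp; the last joint's range is limited). The gripper opens to 85 mm and grips with 20 to 120 N. Pads are 22 mm wide; open, the fingers measure 114 mm over their backs; the gripper's body (76 mm by 85 mm) begins 54 mm behind the grasp point. The pads swing forward as they close: fully open they stand 13 mm farther back than shut.
Start: joints at [1.143, 0.527, 1.433, -0, 1.181, -0.178], TCP at [0.154, 0.606, 0.223] pointing down, gripper open.
Joint ranges: [-3.08, 3.08], [-0.75, 2.2], [0.22, 2.44], [-1.43, 4.57], [0, 2.65], [-2.85, 2.85]. Speed limits (rad/s): [2.79, 2.79, 3.14, 3.14, 3.14, 3.14].

## Interface

Orientations are given as a unit quaternion [x, y, z, w].
In Python, from station import manip, optics, ticket gives the robot as it stands (manip), with the cameras (optics) and the job (ticket).
- The arm moves only by the shell command python3 drive.py [FORCE], which reads ROWS from standard input. ROWS is a JSON list of rows, 1 to 20 of them, each of 5 numbers: dx, dy, dz in normalised numbers (1 is 0.8 m), then a turn about the tool's z in a scale on which 1.0 is pi/2 rad, then the opening from 0.0 (shut) to 1.0 (fully open); each row is the pose to reach, as a shift and turn from the pose commanded when the command began, along the tool's axes at that moment; what a row does not reach only later rows make up. A row lasts 1/10 s, in which the tool goes at most 0.05 m and 0.15 rad, less where a joint would pass 70% of its speed; a pose out of reach is approached as far as the arm can. The fingers move at their own pace and stop on an object; FORCE is the grip in N (left out, the last holds). Time passes only in rows, so rows that do not move let the fingers close. It prints the time, the measured TCP pose, the force, the opening and the grip force at its end. No shift or turn number may pass 1 either way. Input that does not fit is refused with a message, and nothing moves.
- manip.sense(): the state, without advancing time (a new reading comes with each control period).
- optics.snapshot(name): name is "scene" or "top" or "wrist"; returns a dict with "pixels" (400x640x3 uint8, red, green, blue), "range_z" (400x640 float32, m along the optical axis (not along the pixel's ray), 0 where there is no reading), "fov_y" (degrees; the focal length in pixels is half the picture's height over the tangent of half this angle, whatever the lens; pixels are square), "cx", "cy" (the principal point, pixels), "k1" (the pictures are not rectified: a ray, as slopes to the right and down, at radius r is drawn at 1 + k1 r^2 times it, then the intrinsics apply), "R" (3x3) and "t" (3): a world point X has camera coordinates R X + t; the wrist camera has in their place "hand_eye" (4x4, takes a point from camera to tool coordinates, whose origin is the TCP and whose axes are the flange's). Camera axes: x right, y down, z forward; pixel columns grow to the right and rows downward; lengths in m; the calibration is good to about 2 mm. A picture is of the moment at which its call begins: read the wrist's pose just before it.
- ticket.sign_off(): hands the job in; it is judged then, once.
The state is a dict: "t": time; "q": joint angles; "qd": joint speeds; "tau": joint torques, N m; "tcp_pos": TCP position; "tool_rot": TCP orientation; "force": force on the tool from outside, world axes, zero at the start; "ft_torque": the same for the moment, N m; "finger_gap": opening from 0.0 (shut) to 1.0 (fully open); "gripper_force": force on a finger pad.
Only numpy, scipy, OpenCV 4.12 (cv2) and the standard library are available. Lean on these libraries where they do the work, as an engineer would, in place of code of your own. Each camera call takes 0.05 s, during which the arm holds its last target. There are 200 camera calls.

## Task

Get the board that lies in the checker's sliding tray under the probe head: draw the red lock-out pin straight up out of the tray's ear and park it in the notch of the yellow keeper beside it, hanging upright by its collar and let go. Then take the tray by its black knob and slide it along the rail towards the probe head until you feel the ball of the detent drop into the notch in the tray's edge, not running it on through the notch to the rubber stop just beyond, and finish with your fingers still holding the tray there, because its return spring pulls it back if you let go. The board stays in its nest and the other things on the bench stay where they are.

Things in the scene. Friction and masses are not known exactly. Their poses are not given: they have to be found in the camera images.
- fixture: Board checker's base: grey plate 217 x 104 x 14 mm with a steel guide rail, fixed to the bench. Origin under the rail at bench level, z up, x along the rail: the way the tray slides from its load stop to the probe head; -y is the side of pin and keeper. The brown tray (125 x 48, top at z 42) starts with its middle at x -62; ear on its -y side, 24 x 24, top at z 42.
- lock_pin: Lock-out pin, loose, about 60 g, standing in the ear's bore. Origin at the lower tip of the shank, z up along it: steel shank 8 dia x 26 mm, collar 20 dia from 26 to 30 mm, red grip 14 dia from 30 to 64 mm. Its tip stands 26 mm below the ear's top (17 mm deep in a fixed boss under the ear), clearance 1.5 mm, so it locks the tray.
- pin_grip (a point): Point on the pin's axis in the red grip, 53 mm above the tip: a good height for the middle of the finger pads, the fingertips then just clear the collar.
- park (a point): The pin's parking place: bottom of the keeper's notch, at the keeper's top face (70 mm over the bench). The notch is 10 mm wide, open towards the tray (+y of fixture); 11 mm from this point it flares to 22 mm at the mouth, 19 mm out. In it the collar rests on the plate, so the tip hangs 26 mm below this point, higher than ear and tray: lift, go straight sideways, lower.
- tray (a joint): Travel of the tray along +x of fixture, m: 0 at the load stop, where it is locked; the detent comes somewhere between 0.045 and 0.075, as the head is set. A return spring pushes it back with 4 N at 0, 5.5 N at 0.075, rail friction 0.5 N.
- knob (a point): Middle of the tray's upright black knob, 88 mm over the bench; knob 22 mm dia, 32 mm tall (72 to 104 mm up), on a steel stem 10 mm dia. The bench tester behind it is 125 mm tall. The board's nest begins 32 mm from its axis towards the head.
- notch (a point): Notch in the tray's steel edge bar, on the side away from the keeper: 8 mm wide, 38 mm over the bench. It moves with the tray, 32 mm ahead of the knob and 29 mm to the side. A white line on the tray marks it.
- ball (a point): Sprung ball (10 mm dia) of the detent, in the blue block of the probe head, pressing on the edge bar. Axes as fixture; in the detent, point notch has the same x. From 4 mm before it the push falls from 5.5 to 3 N, jumps to 9 N just past the middle and is 6 N again 4 mm on; rubber stop 11 mm past. It cannot hold the tray against the spring.
- nest (a point): Middle of the board's nest on the tray's top face: four white corner posts 5 mm high, 70 mm ahead of the knob, board level 42 mm over the bench. It moves with the tray.
- board: Green driver board with parts, 21 x 52 mm, lying loose in the nest. Origin under it, 3 mm from the nest's middle.
- side_cutters: Red-handled side cutters, 48 x 132 x 12 mm, lying on the bench. Leave alone.
- spare_board: Another green board, 29 x 79 x 15 mm, waiting on the bench. Leave alone.
- handle_shell: White handle half shell, 35 x 212 x 20 mm, on the bench at the left. Leave alone.
- solder_spool: Green and white solder spool, 55 dia x 30 mm. Leave alone.
- jar_0: White jar with blue lid, 61 dia x 73 mm. Leave alone.
- flux_tin: Red-lidded tin, 53 dia x 20 mm. Leave alone.

How it is judged:
By the outcome, as a careful person would: the job done as asked, in the order asked, and still so for the second after the job is handed in, while the arm keeps its last pose, push and grip.
It also fails if it takes over 58 s, if anything falls off the work surface, if the arm or the gripper's body presses on something with over 40 N, if the wrist force passes 120 N, or if a joint passes its speed limit or range.

## Working session

There is one attempt and no reset: what is moved stays moved. The work goes in short steps, Python scripts to look and compute and a shell command to move; the robot and the scene stay as the last step left them, time stands still between calls to the robot, and variables do not carry over. Pictures are saved under pics/ and viewed, at most 10 in all, crops included, and the job is handed in when it is done.

```bash
ls; mkdir -p pics; cat > h.py <<'E'
import numpy as np, cv2
from station import manip, optics, ticket
from scipy.spatial.transform import Rotation as Ro
def snap(n):
    s=manip.sense(); d=optics.snapshot(n)
    if 'hand_eye' in d:
        T=np.eye(4);T[:3,:3]=Ro.from_quat(s['tool_rot']).as_matrix();T[:3,3]=s['tcp_pos']
        C=T@np.array(d['hand_eye']); d['R']=C[:3,:3].T; d['t']=-C[:3,:3].T@C[:3,3]; d.pop('hand_eye')
    np.savez('pics/'+n+'.npz',**d); return d
def load(n): return dict(np.load('pics/'+n+'.npz'))
def K(d):
    f=200/np.tan(np.radians(d['fov_y'])/2); return np.array([[f,0,d['cx']],[0,f,d['cy']],[0,0,1]],float),np.array([d['k1'],0,0,0],float)
def ray(d,u,v):
    k,D=K(d); p=cv2.undistortPoints(np.array([[[u,v]]],float),k,D)[0,0]; return np.array([p[0],p[1],1])
def at_z(d,u,v,z):
    r=d['R'].T@ray(d,u,v); c=-d['R'].T@d['t']; return c+r*(z-c[2])/r[2]
def at_d(d,u,v):
    z=d['range_z'][int(round(v)),int(round(u))]; return d['R'].T@(ray(d,u,v)*z-d['t'])
def cloud(d):
    k,D=K(d); vv,uu=np.mgrid[0:400,0:640]; p=cv2.undistortPoints(np.stack([uu,vv],-1).reshape(-1,1,2).astype(float),k,D)[:,0]
    z=d['range_z'].reshape(-1,1); P=(np.c_[p,np.ones(len(p))]*z-d['t'])@d['R']; P[z[:,0]==0]=np.nan; return P.reshape(400,640,3)
def proj(d,X):
    k,D=K(d); return cv2.projectPoints(np.array(X,float).reshape(-1,1,3),cv2.Rodrigues(d['R'])[0],d['t'],k,D)[0][:,0]
def save(d,n,box=None,s=1):
    im=d['pixels'][:,:,::-1]
    if box: im=im[box[1]:box[3],box[0]:box[2]]
    cv2.imwrite('pics/'+n+'.png',cv2.resize(im,None,fx=s,fy=s,interpolation=cv2.INTER_CUBIC))
E
python3 -c "
from h import *
s=manip.sense();print(s)
a=snap('scene');b=snap('top');save(a,'scene0');save(b,'top0')
print(a['R'],a['t'],b['R'],b['t'])"
```

```text
drive.py
pics
station.py
{'t': 0.0, 'q': array([ 1.14251914e+00,  5.28457003e-01,  1.43389022e+00,  4.54429213e-05,
        1.18139009e+00, -1.78466870e-01]), 'qd': array([ 0.00069867,  0.00096781,  0.0005148 ,  0.00013462, -0.00046974,
       -0.00096395]), 'tau': array([-5.52702804e-04, -4.42354238e+01, -1.78024739e+01, -2.51744568e-04,
        8.22432776e-03, -2.32543350e-06]), 'tcp_pos': array([0.15414704, 0.60494859, 0.2222431 ]), 'tool_rot': array([ 1.24589139e-01,  9.92207839e-01, -1.01708474e-03, -3.40399476e-04]), 'force': array([-0.19848516,  0.92290538,  0.3771977 ]), 'ft_torque': array([-0.02376543, -0.04257039,  0.02930119]), 'gripper_force': 0.0, 'finger_gap': 1.0009775711909565}
[[-0.61523292 -0.78834231  0.00220203]
 [-0.65530549  0.50985243 -0.55733761]
 [ 0.43825011 -0.34433544 -0.83028305]] [0.33614099 0.42857288 0.74363318] [[-0.09470734 -0.99550309  0.00203029]
 [-0.96968697  0.09178947 -0.22645502]
 [ 0.22525031 -0.0234157  -0.97401951]] [0.02128518 0.59110813 1.03010623]
```

View pics/top0.png

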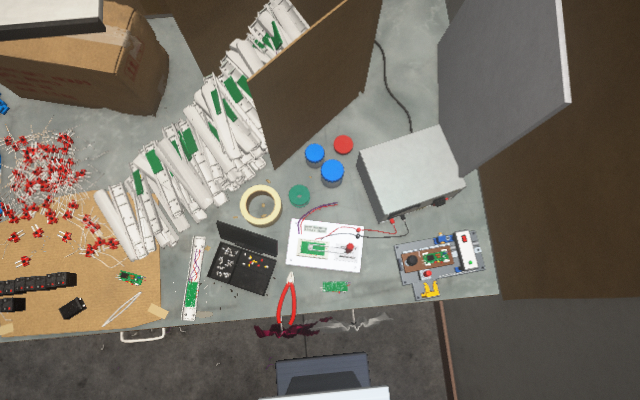

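View pics/scene0.png

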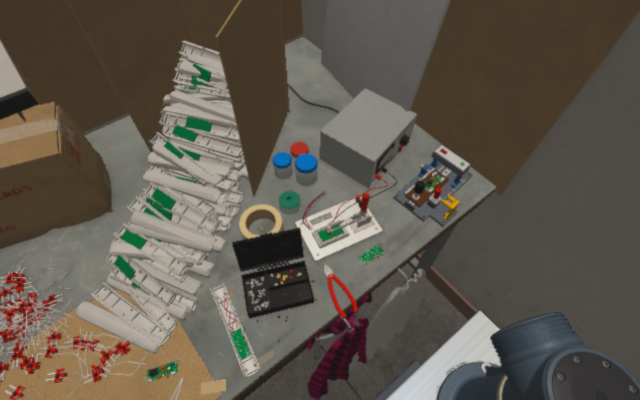

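The fixture sits at about (438,265) in the top view and (430,195) in the scene view: black knob at left, yellow keeper at the near side, probe head at right. I'll enlarge both.

```bash
python3 -c "
from h import *
a=load('scene');b=load('top')
A=cv2.resize(a['pixels'][140:230,380:480,::-1],None,fx=6,fy=6,interpolation=2)
B=cv2.resize(b['pixels'][220:310,385:495,::-1],None,fx=7,fy=7,interpolation=2)
cv2.imwrite('pics/a1.png',A);cv2.imwrite('pics/b1.png',B[:600])
for d in (a,b): print(-d['R'].T@d['t'])
C=cloud(b)
for u,v in [(412,262),(427,273),(430,290),(466,250),(400,245),(485,240),(335,288),(410,160)]: print(u,v,C[v,u].round(3))
"
```

```text
[0.16175384 0.3025445  0.85554562]
[ 0.34317396 -0.00894738  1.13715976]
412 262 [ 0.432 -0.235  0.104]
427 273 [ 0.405 -0.272  0.081]
430 290 [ 0.366 -0.289  0.019]
466 250 [ 0.449 -0.37   0.092]
400 245 [ 0.486 -0.23   0.015]
485 240 [ 0.48  -0.456 -0.001]
335 288 [ 0.394 -0.053  0.015]
410 160 [ 0.674 -0.26   0.127]
```

View pics/b1.png

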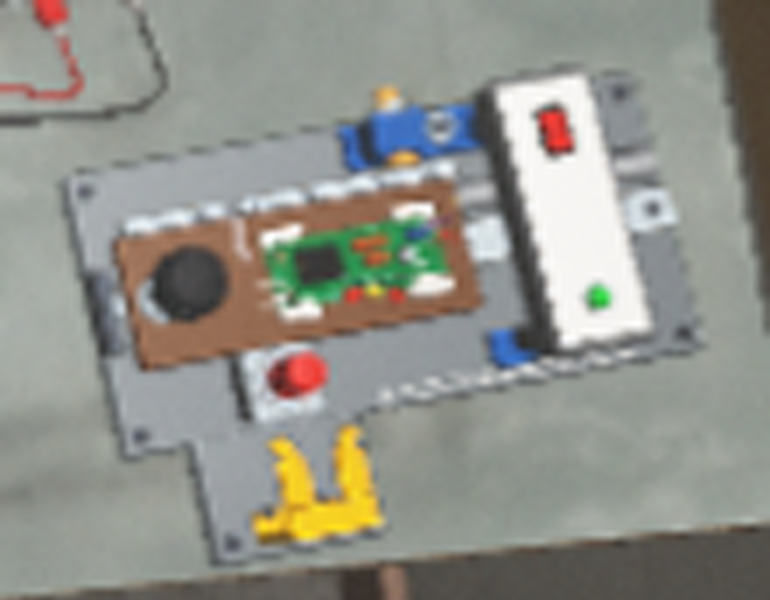

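View pics/a1.png

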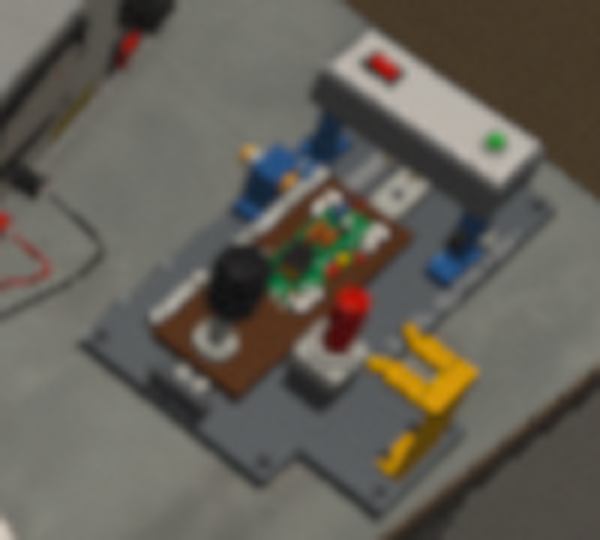

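```bash
cat >> h.py <<'E'
def rel(P,yaw_dir=None):
    s=manip.sense(); M=Ro.from_quat(s['tool_rot']).as_matrix(); l=M.T@(np.array(P)-s['tcp_pos']); a=None
    if yaw_dir is not None:
        w=M.T@yaw_dir; a=np.arctan2(-w[0],w[1]); a=(a+np.pi/2)%np.pi-np.pi/2
    return l.round(4),a
E
python3 -c "
from h import *
b=load('top')
f=lambda x,y,z: at_z(b,385+(x+.5)/7-.5,220+(y+.5)/7-.5,z)
for n,x,y,z in [('knob',190,283,.104),('pin',307,368,.080),('TL',118,240,.042),('BL',143,368,.042),('BR',480,302,.042),('TR',455,180,.042),('keepBot',322,498,.070),('kl',280,440,.07),('kr',350,432,.07),('headL',530,350,.09),('headL2',488,90,.09)]: print(n,f(x,y,z).round(4))
ex=f(480,302,.042)-f(143,368,.042)+f(455,180,.042)-f(118,240,.042);ex/=np.linalg.norm(ex);print(ex)
print(rel([.425,-.26,.30],ex))
"
```

```text
knob [ 0.4369 -0.2352  0.104 ]
pin [ 0.4066 -0.2761  0.08  ]
TL [ 0.4601 -0.2254  0.042 ]
BL [ 0.4144 -0.228   0.042 ]
BR [ 0.426  -0.3503  0.042 ]
TR [ 0.47   -0.3485  0.042 ]
keepBot [ 0.3632 -0.2772  0.07  ]
kl [ 0.3839 -0.2658  0.07  ]
kr [ 0.3843 -0.29    0.07  ]
headL [ 0.4048 -0.3496  0.09  ]
headL2 [ 0.4942 -0.3499  0.09  ]
[ 0.08713586 -0.99619644  0.        ]
(array([-0.4762, -0.7713, -0.0763]), np.float64(-0.33705455543592855))
```

Units first: shifts go in shares of 0.8 m and turns go in shares of pi/2 rad. So -0.771 m / 0.8 = -0.9638, -0.476 m / 0.8 = -0.595, -0.337 rad / 1.5708 = -0.2145.

```bash
echo '[[-0.4625, -0.3375, -0.0875, -0.0637, 1], [-0.4625, -0.3375, -0.0875, -0.0637, 1], [-0.4625, -0.3375, -0.0875, -0.0637, 1], [-0.4625, -0.3375, -0.0875, -0.0637, 1], [-0.4625, -0.3375, -0.0875, -0.0637, 1], [-0.4625, -0.3375, -0.0875, -0.0637, 1], [-0.4625, -0.3375, -0.0875, -0.0637, 1], [-0.4625, -0.3375, -0.0875, -0.0637, 1], [-0.4625, -0.3375, -0.0875, -0.0637, 1], [-0.595, -0.9638, -0.095, -0.2145, 0.5], [-0.595, -0.9638, -0.095, -0.2145, 0.5], [-0.595, -0.9638, -0.095, -0.2145, 0.5], [-0.595, -0.9638, -0.095, -0.2145, 0.5], [-0.595, -0.9638, -0.095, -0.2145, 0.5], [-0.595, -0.9638, -0.095, -0.2145, 0.5], [-0.595, -0.9638, -0.095, -0.2145, 0.5], [-0.595, -0.9638, -0.095, -0.2145, 0.5], [-0.595, -0.9638, -0.095, -0.2145, 0.5], [-0.595, -0.9638, -0.095, -0.2145, 0.5], [-0.595, -0.9638, -0.095, -0.2145, 0.5]]' | python3 drive.py 40
python3 -c "
from h import *
s=manip.sense();print(s['tcp_pos'],s['q'],s['t'],s['finger_gap'])
print(rel([.425,-.26,.30],np.array([.087,-.996,0])))"
```

```text
t: 2.1
tcp_pos: [0.4247, -0.2631, 0.299]
tool_rot: [-0.042, 0.999, -0.001, 0.0]
force: [1.2, 1.0, -0.3]
finger_gap: 0.498
gripper_force: 0.0
[ 0.42472761 -0.26307533  0.29904144] [-7.78129615e-01  2.66950896e-01  1.64184378e+00 -8.09309570e-04
  1.23162871e+00 -2.43280668e+00] 2.1 0.4981336189942128
(array([-0.0005,  0.003 , -0.001 ]), np.float64(-0.002978577657060555))
```

```bash
python3 -c "
from h import *
w=snap('wrist');save(w,'w0',None,1.25)
print(proj(w,[[.4066,-.2761,.08],[.4369,-.2352,.104],[.3632,-.2772,.07]]))"
```

```text
[[314.92430129 153.68785647]
 [344.73628964 183.2717283 ]
 [316.84184684 119.03910437]]
```

View pics/w0.png

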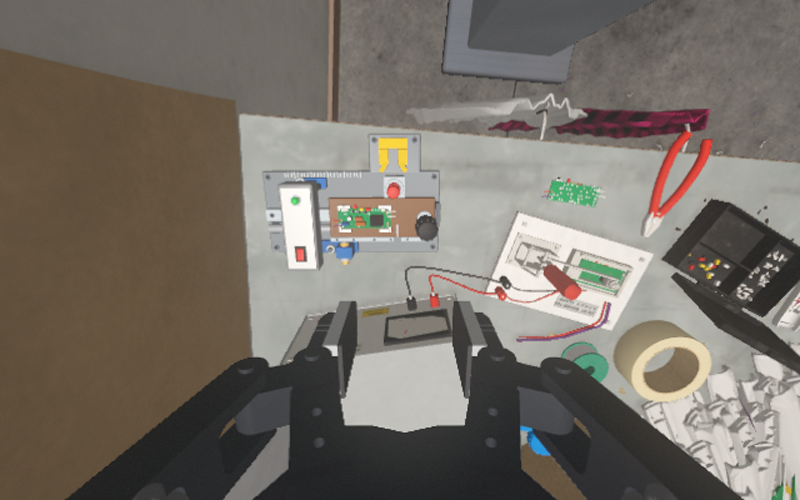

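The wrist view shows the pin at (394,189), knob at (427,226) and keeper around (394,152), which agrees with the top estimates to a few mm. I'll go lower for a finer look.

```bash
python3 -c "
from h import *
w=load('wrist');print('cam',-w['R'].T@w['t'],w['R'][2])
C=cloud(load('top'));m=(C[...,2]>.1)&(C[...,2]<.14)&(C[...,1]<-.1)&(C[...,1]>-.45)&(C[...,0]>.46)&(C[...,0]<.8)
P=C[m];print(P.min(0),P.max(0));
for y in (-.15,-.2,-.25,-.3,-.35):
  q=P[abs(P[:,1]-y)<.01]
  print(y,q[:,0].min() if len(q) else None)
print(rel([.40,-.272,.17]))"
```

```text
cam [ 0.3472575  -0.26964129  0.44936032] [ 0.30792235  0.02521042 -0.95107742]
[ 0.54681157 -0.39523773  0.10003603] [ 0.79948908 -0.14094944  0.13976297]
-0.15 0.6371047538322039
-0.2 0.5468115685179221
-0.25 0.556482707240048
-0.3 0.575085279034072
-0.35 0.587435502137746
(array([ 0.0257, -0.0027,  0.1291]), None)
```

In the tool's units: 0.129 m / 0.8 = 0.1613, 0.1 m / 0.8 = 0.125.

```bash
echo '[[0.0313, -0.0088, 0.0625, 0, 0.5], [0.0313, -0.0088, 0.125, 0, 0.5], [0.0313, -0.0088, 0.1613, 0, 0.5], [0.0313, -0.0088, 0.1613, 0, 0.5], [0.0313, -0.0088, 0.1613, 0, 0.5]]' | python3 drive.py
python3 -c "
from h import *
w=snap('wrist');print(manip.sense()['tcp_pos'])
save(w,'w1',(190,60,440,240),3.2)
print(proj(w,[[.4066,-.2761,.08],[.4369,-.2352,.104],[.3632,-.2772,.07]]))"
```

```text
t: 2.65
tcp_pos: [0.4009, -0.2682, 0.1703]
tool_rot: [-0.044, 0.999, 0.0, -0.0]
force: [0.6, 0.4, 1.0]
finger_gap: 0.499
gripper_force: 0.0
[ 0.40173227 -0.26894411  0.17138768]
[[314.11813916 203.07982161]
 [357.98844602 249.34993518]
 [317.03798052 153.3451935 ]]
```

View pics/w1.png

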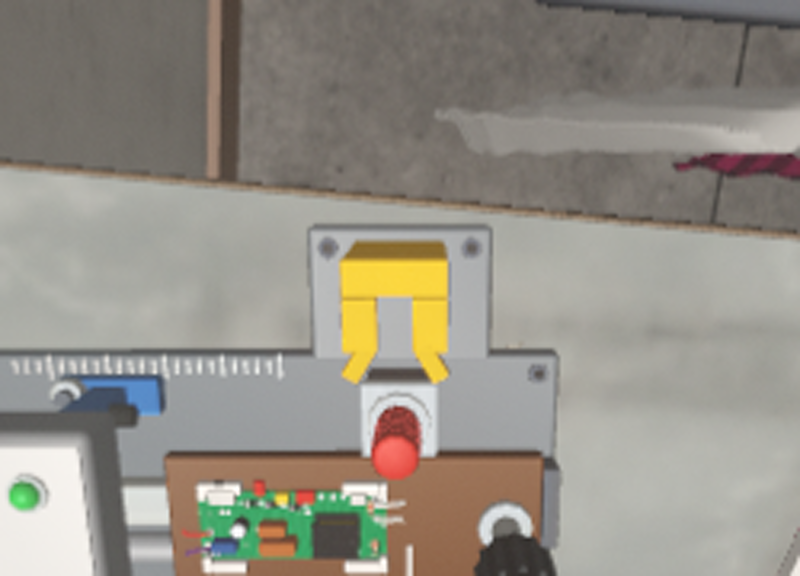

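The pin top is at crop (396,457), the notch spans 377–412 with its bottom at y=298, the flare starts at y≈350, and the mouth corners are at ≈(361,382) and (432,382).

```bash
python3 -c "
from h import *
w=load('wrist')
f=lambda x,y,z: at_z(w,190+(x+.5)/3.2-.5,60+(y+.5)/3.2-.5,z)
ex=f(165,455,.042)-f(543,455,.042);ex/=np.linalg.norm(ex);ey=np.array([-ex[1],ex[0],0]);print('ex',ex)
r=lambda n,P:print(n,P.round(4),'fix rel pin',((P-pin)@ex*1e3).round(1),((P-pin)@ey*1e3).round(1))
pin=f(396,457,.08);r('pin',pin)
for n,x,y,z in [('nl',377,298,.07),('nr',412,298,.07),('fl',375,350,.07),('fr',414,350,.07),('ml',361,382,.07),('mr',432,382,.07),('earFL',362,382,.042),('earFR',437,382,.042),('kback',394,262,.07),('knobstem',507,527,.072),('trayedge',400,455,.042)]: r(n,f(x,y,z))
print('collar-ish',f(398,418,.046))
g=pin.copy();g[2]=.016+.053+.003;print('grasp tcp',rel(g,ex))"
```

```text
ex [ 0.08788349 -0.99613076  0.        ]
pin [ 0.4061 -0.2768  0.08  ] fix rel pin 0.0 0.0
nl [ 0.3635 -0.2857  0.07  ] fix rel pin 5.1 -43.2
nr [ 0.3626 -0.276   0.07  ] fix rel pin -4.6 -43.2
fl [ 0.3782 -0.2852  0.07  ] fix rel pin 6.0 -28.6
fr [ 0.3772 -0.2742  0.07  ] fix rel pin -5.1 -28.6
ml [ 0.3878 -0.2886  0.07  ] fix rel pin 10.1 -19.3
mr [ 0.386  -0.2683  0.07  ] fix rel pin -10.2 -19.3
earFL [ 0.3949 -0.2897  0.042 ] fix rel pin 11.9 -12.2
earFR [ 0.3928 -0.266   0.042 ] fix rel pin -11.9 -12.2
kback [ 0.3532 -0.2818  0.07  ] fix rel pin 0.3 -53.1
knobstem [ 0.4279 -0.2421  0.072 ] fix rel pin -32.7 24.8
trayedge [ 0.4183 -0.2758  0.042 ] fix rel pin 0.1 12.3
collar-ish [ 0.4046274  -0.27736993  0.046     ]
grasp tcp (array([-0.0035, -0.008 ,  0.0994]), np.float64(-0.00041931270867490156))
```

In the tool's units: 0.0995 m / 0.8 = 0.1244, -0.008 m / 0.8 = -0.01.

```bash
echo '[[-0.0044, -0.01, 0.0375, 0, 0.3], [-0.0044, -0.01, 0.0625, 0, 0.3], [-0.0044, -0.01, 0.0813, 0, 0.3], [-0.0044, -0.01, 0.1, 0, 0.3], [-0.0044, -0.01, 0.1244, 0, 0.3], [-0.0044, -0.01, 0.1244, 0, 0.3], [-0.0044, -0.01, 0.1244, 0, 0.3]]' | python3 drive.py
python3 -c "
from h import *
print(rel([.4061,-.2768,.072],np.array([.088,-.996,0])))"
```

```text
t: 3.4
tcp_pos: [0.4062, -0.2769, 0.0723]
tool_rot: [-0.044, 0.999, -0.001, 0.001]
force: [-0.5, 0.1, -0.2]
finger_gap: 0.302
gripper_force: 0.0
(array([0.0001, 0.0001, 0.0003]), np.float64(-0.00039821910499604485))
```

Close gently, then look at the force.

```bash
echo '[[0, 0, 0, 0, 0.2], [0, 0, 0, 0, 0.1], [0, 0, 0, 0, 0], [0, 0, 0, 0, 0], [0, 0, 0, 0, 0], [0, 0, 0, 0, 0], [0, 0, 0, 0, 0]]' | python3 drive.py 40
```

```text
t: 4.1
tcp_pos: [0.4065, -0.2782, 0.0723]
tool_rot: [-0.044, 0.999, -0.003, 0.002]
force: [-0.9, -2.5, 6.0]
finger_gap: 0.001
gripper_force: 3.2
```

```bash
python3 -c "
from h import *
w=snap('wrist');a=snap('scene');
A=cv2.resize(a['pixels'][150:225,385:485,::-1],(640,480),interpolation=2)
B=cv2.resize(w['pixels'][100:340,160:480,::-1],(640,480),interpolation=2)
C=np.vstack([A,B]);C=cv2.resize(np.hstack([A,B]),(800,300),interpolation=cv2.INTER_AREA)
cv2.imwrite('pics/c1.png',C)"
```

```text
(no output)
```

View pics/c1.png

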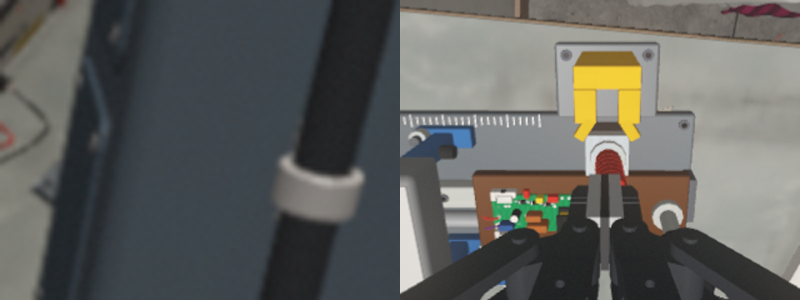

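```bash
python3 -c "
from h import *
w=load('wrist');C=cloud(w);p=w['pixels'].astype(int)
m=(p[...,0]>100)&(p[...,0]>2*p[...,1])&(p[...,0]>2*p[...,2]);m[:200,:]&=True
m[:, :290]=0;m[:,370:]=0;m[:160]=0;m[270:]=0
v,u=np.nonzero(m);print(len(v),u.min(),u.max(),v.min(),v.max())
P=C[m];P=P[~np.isnan(P[:,0])];print(np.percentile(P,[2,50,98],axis=0).round(4))
print('TCP px',proj(w,[[.4065,-.278,.07],[.4065,-.278,.05],[.4065,-.278,.08]]))
for vv in range(190,300,8): print(vv,[(C[vv,uu]*1e3).round(0).tolist() for uu in (312,320,328)])
s=manip.sense();print(s['force'],s['ft_torque'],s['q'])
"
```

```text
379 317 340 220 248
[[ 0.3995 -0.2825  0.0497]
 [ 0.4007 -0.2766  0.0645]
 [ 0.4048 -0.2694  0.0792]]
TCP px [[323.8975477  242.89635684]
 [323.99142508 229.04460846]
 [323.8422291  251.06052604]]
190 [[374.0, -288.0, 70.0], [390.0, -283.0, 14.0], [390.0, -276.0, 13.0]]
198 [[379.0, -287.0, 70.0], [396.0, -282.0, 15.0], [395.0, -276.0, 17.0]]
206 [[395.0, -287.0, 38.0], [395.0, -282.0, 37.0], [395.0, -276.0, 37.0]]
214 [[400.0, -287.0, 42.0], [399.0, -281.0, 43.0], [397.0, -276.0, 46.0]]
222 [[406.0, -286.0, 42.0], [402.0, -281.0, 50.0], [400.0, -276.0, 54.0]]
230 [[410.0, -286.0, 46.0], [402.0, -281.0, 63.0], [400.0, -276.0, 65.0]]
238 [[417.0, -286.0, 43.0], [402.0, -281.0, 73.0], [400.0, -276.0, 76.0]]
246 [[398.0, -285.0, 92.0], [397.0, -281.0, 92.0], [397.0, -277.0, 92.0]]
254 [[397.0, -285.0, 101.0], [397.0, -281.0, 100.0], [397.0, -277.0, 99.0]]
262 [[398.0, -284.0, 107.0], [398.0, -280.0, 106.0], [397.0, -277.0, 107.0]]
270 [[398.0, -284.0, 114.0], [397.0, -280.0, 115.0], [397.0, -277.0, 115.0]]
278 [[396.0, -284.0, 123.0], [399.0, -280.0, 118.0], [399.0, -277.0, 118.0]]
286 [[396.0, -283.0, 128.0], [404.0, -280.0, 117.0], [401.0, -277.0, 121.0]]
294 [[396.0, -283.0, 133.0], [407.0, -280.0, 118.0], [401.0, -277.0, 126.0]]
[-0.48364686 -2.59814293  6.34267419] [-0.40801528  0.05563197 -0.03283022] [-8.27108549e-01  6.02863398e-01  1.89274954e+00 -9.93998472e-04
  6.39869241e-01 -2.48458460e+00]
```

```bash
python3 -c "
from h import *
w=load('wrist');save(w,'c2',(240,190,420,320),4.4)
C=cloud(w)
for uu in (296,302,308,334,340,346): print(uu,[(vv,(C[vv,uu]*1e3).round(0).tolist()) for vv in range(236,262,4)])
s=load('top');
"
```

```text
296 [(236, [421.0, -297.0, 34.0]), (240, [421.0, -297.0, 40.0]), (244, [423.0, -296.0, 42.0]), (248, [426.0, -296.0, 43.0]), (252, [430.0, -296.0, 41.0]), (256, [432.0, -296.0, 43.0]), (260, [436.0, -296.0, 43.0])]
302 [(236, [421.0, -293.0, 34.0]), (240, [420.0, -292.0, 42.0]), (244, [424.0, -292.0, 41.0]), (248, [402.0, -290.0, 88.0]), (252, [402.0, -290.0, 91.0]), (256, [402.0, -290.0, 95.0]), (260, [402.0, -289.0, 99.0])]
308 [(236, [421.0, -289.0, 34.0]), (240, [420.0, -288.0, 41.0]), (244, [423.0, -288.0, 41.0]), (248, [402.0, -287.0, 87.0]), (252, [402.0, -287.0, 91.0]), (256, [402.0, -286.0, 94.0]), (260, [402.0, -286.0, 99.0])]
334 [(236, [400.0, -273.0, 72.0]), (240, [397.0, -273.0, 84.0]), (244, [396.0, -274.0, 90.0]), (248, [397.0, -274.0, 93.0]), (252, [396.0, -274.0, 99.0]), (256, [396.0, -274.0, 103.0]), (260, [396.0, -274.0, 106.0])]
340 [(236, [415.0, -266.0, 42.0]), (240, [418.0, -266.0, 41.0]), (244, [405.0, -269.0, 73.0]), (248, [400.0, -270.0, 87.0]), (252, [401.0, -270.0, 90.0]), (256, [400.0, -270.0, 96.0]), (260, [400.0, -271.0, 100.0])]
346 [(236, [428.0, -258.0, 13.0]), (240, [418.0, -261.0, 41.0]), (244, [421.0, -261.0, 41.0]), (248, [424.0, -261.0, 42.0]), (252, [400.0, -267.0, 92.0]), (256, [400.0, -267.0, 95.0]), (260, [400.0, -268.0, 100.0])]
```

View pics/c2.png

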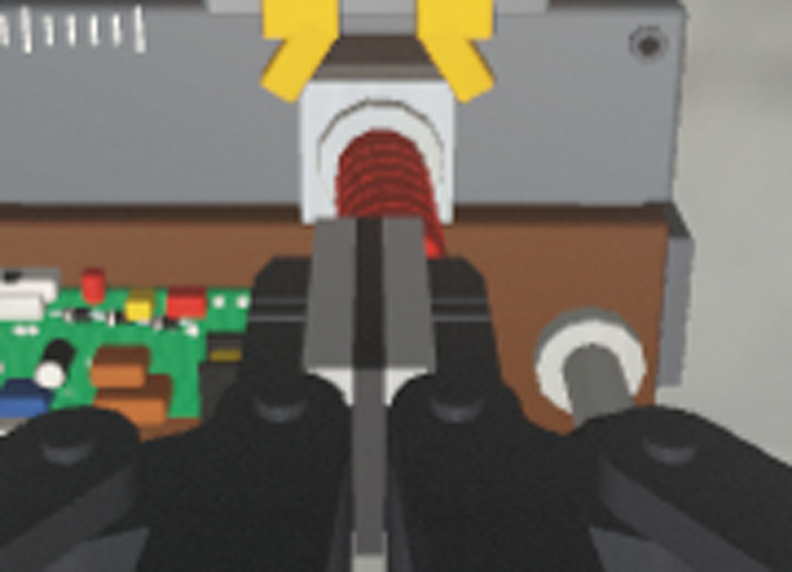

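The enlarged crop shows the fingers shut above the pin. Their tips are at about v=220 in the crop, which ranges to z≈0.082, so they press lightly on the pin's top. The real fingertips are about 30 mm higher than I assumed. I'll back up, reopen and measure them.

In the tool's units: -0.02 m / 0.8 = -0.025, -0.015 m / 0.8 = -0.0188.

```bash
echo '[[0, 0, -0.0188, 0, 0], [0, 0, -0.025, 0, 0], [0, 0, -0.025, 0, 0.3], [0, 0, -0.025, 0, 0.3], [0, 0, -0.025, 0, 0.3]]' | python3 drive.py
cat > tips.py <<'E'
from h import *
w=snap('wrist');C=cloud(w);s=manip.sense();M=Ro.from_quat(s['tool_rot']).as_matrix()
L=(C-s['tcp_pos'])@M
m=(abs(L[...,1])<.06)&(abs(L[...,0])<.04)&(L[...,2]>-.09)&(L[...,2]<.012)
print('tcp',s['tcp_pos'],s['finger_gap'],s['force'])
for y0 in np.arange(-.05,.05,.005):
    q=L[m&(L[...,1]>=y0)&(L[...,1]<y0+.005)]
    if len(q)>3: print(round(y0*1e3),len(q),'front z',np.percentile(q[:,2],99).round(4),'x',np.median(q[:,0]).round(4))
p=w['pixels'].astype(int);r=(p[...,0]>100)&(p[...,0]>2*p[...,1])&(p[...,0]>2*p[...,2]);r[:160]=0;r[300:]=0;r[:,:290]=0;r[:,370:]=0
print('pin',np.percentile(C[r],[2,50,98],axis=0).round(4))
E
python3 tips.py
```

```text
t: 4.7
tcp_pos: [0.4047, -0.2757, 0.0903]
tool_rot: [-0.044, 0.999, 0.0, -0.0]
force: [-0.3, -0.3, 0.3]
finger_gap: 0.302
gripper_force: 0.0
tcp [ 0.40473652 -0.27567923  0.09027579] 0.2981218601849865 [ 0.85996002 -0.73165974  0.17989613]
-50 1814 front z -0.0608 x 0.0099
-45 2834 front z -0.0569 x 0.0014
-40 1505 front z -0.0542 x 0.003
-35 931 front z -0.0508 x 0.0037
-30 346 front z -0.0194 x 0.0055
-25 1033 front z -0.0166 x 0.0108
-20 1451 front z -0.0146 x 0.0116
-15 1485 front z -0.0109 x 0.0095
-10 457 front z 0.0116 x 0.0091
-5 494 front z 0.0118 x 0.009
0 475 front z 0.0118 x 0.0091
5 418 front z -0.0803 x 0.0093
10 1512 front z -0.0108 x 0.0098
15 1442 front z -0.0145 x 0.0118
20 1009 front z -0.0168 x 0.0109
25 343 front z -0.0189 x 0.0055
30 944 front z -0.0507 x 0.0038
35 1563 front z -0.0536 x 0.0026
40 2949 front z -0.057 x 0.0019
45 1702 front z -0.0607 x 0.0101
pin [[nan nan nan]
 [nan nan nan]
 [nan nan nan]]
```

In the tool's units: 0.05 m / 0.8 = 0.0625, 0.04 m / 0.8 = 0.05.

```bash
echo '[[0, 0, 0.0125, 0, 0.3], [0, 0, 0.025, 0, 0.3], [0, 0, 0.0375, 0, 0.3], [0, 0, 0.05, 0, 0.3], [0, 0, 0.0625, 0, 0.3], [0, 0, 0.0625, 0, 0.3], [0, 0, 0.0625, 0, 0.3]]' | python3 drive.py
python3 tips.py | egrep "tcp|pin|^-1|^1"
```

```text
t: 5.45
tcp_pos: [0.4048, -0.2758, 0.0403]
tool_rot: [-0.044, 0.999, 0.0, -0.0]
force: [-0.2, 0.1, 0.8]
finger_gap: 0.3
gripper_force: 0.0
tcp [ 0.40503649 -0.27601446  0.04063283] 0.30226105636980455 [-0.33164691  0.27086719 -0.81178464]
-15 2478 front z -0.0003 x 0.0098
-10 1290 front z 0.007 x 0.009
10 2159 front z 0.0004 x 0.0099
15 1511 front z -0.0014 x 0.0117
pin [[nan nan nan]
```

```bash
echo '[[0, 0, 0, 0, 0.2], [0, 0, 0, 0, 0.1], [0, 0, 0, 0, 0], [0, 0, 0, 0, 0], [0, 0, 0, 0, 0], [0, 0, 0, 0, 0], [0, 0, 0, 0, 0]]' | python3 drive.py 40; python3 tips.py | grep tcp
```

```text
t: 6.2
tcp_pos: [0.4053, -0.2763, 0.0412]
tool_rot: [-0.044, 0.999, -0.0, 0.0]
force: [0.4, 0.4, 5.4]
finger_gap: 0.143
gripper_force: 39.1
tcp [ 0.405281   -0.27634031  0.04115766] 0.15070468492861314 [-0.36236664  0.27678012  4.38677075]
```

In the tool's units: -0.038 m / 0.8 = -0.0475, -0.031 m / 0.8 = -0.0388.

```bash
echo '[[0, 0, -0.0063, 0, 0], [0, 0, -0.0125, 0, 0], [0, 0, -0.0213, 0, 0], [0, 0, -0.03, 0, 0], [0, 0, -0.0388, 0, 0], [0, 0, -0.0475, 0, 0], [0, 0, -0.0475, 0, 0], [0, 0, -0.0475, 0, 0]]' | python3 drive.py 40
cat > look.py <<'E'
from h import *
import sys
w=snap('wrist');s=manip.sense();print(s['tcp_pos'],s['finger_gap'],s['force']);save(w,sys.argv[1],(220,110,420,260),4)
E
python3 look.py d1
```

```text
t: 7.05
tcp_pos: [0.4049, -0.2757, 0.079]
tool_rot: [-0.044, 0.999, 0.0, 0.0]
force: [0.6, 0.5, -1.0]
finger_gap: 0.149
gripper_force: 39.1
[ 0.4048096  -0.27565254  0.07873558] 0.1478715805104388 [-0.21999729  0.32395862 -0.96141951]
```

View pics/d1.png

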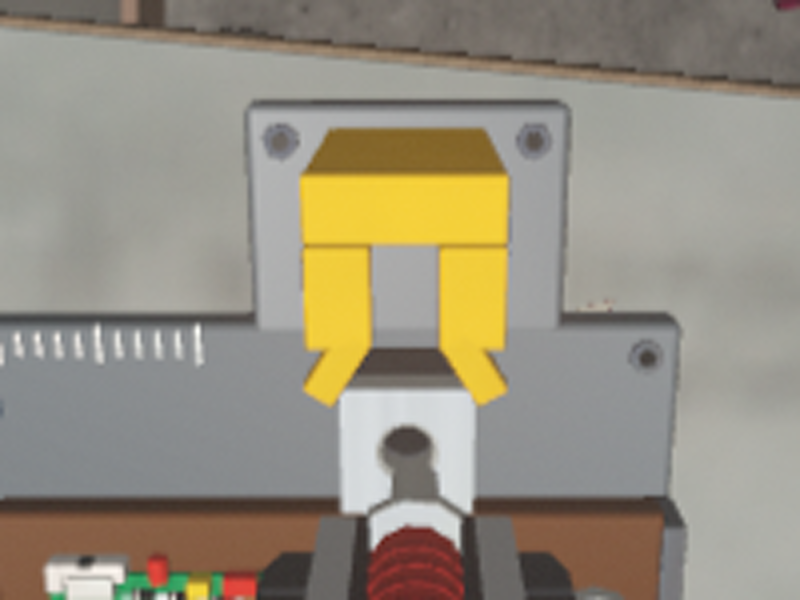

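The pin is free of the bore and hanging straight. Its axis is at x≈416 in the crop, the bore is at (408,450), and the notch spans 371–439 with its bottom at y=245.

```bash
python3 -c "
from h import *
w=load('wrist');C=cloud(w);s=manip.sense();M=Ro.from_quat(s['tool_rot']).as_matrix();ex=np.array([.088,-.996,0])
g=lambda x,y:(220+(x+.5)/4-.5,110+(y+.5)/4-.5)
f=lambda x,y,z: (at_z(w,*g(x,y),z)-s['tcp_pos'])@M
print('tool axes rel tcp')
print('notch bottom',f(371,245,.07),f(439,245,.07));print('flare',f(371,348,.07),f(439,348,.07));print('mouth',f(332,404,.07),f(480,404,.07))
print('bore',f(408,450,.042))
for x,y in [(415,475),(415,510),(375,515),(455,515),(415,540),(415,570),(375,560),(455,560),(330,560),(500,560),(400,560),(430,560)]:
  u,v=g(x,y);P=at_d(w,u,v);print((x,y),P.round(4),((P-s['tcp_pos'])@M).round(4))
"
```

```text
tool axes rel tcp
notch bottom [ 0.04250047 -0.00656826  0.00874364] [0.04250998 0.00323074 0.00874769]
flare [ 0.02692413 -0.00674013  0.00873962] [0.02693347 0.00334975 0.00874379]
mouth [ 0.01805624 -0.01271858  0.0087349 ] [0.01807636 0.00960048 0.00874413]
bore [-0.00123061 -0.00144076  0.03673467]
(415, 475) [ 0.4026 -0.276   0.0606] [ 0.0022 -0.0002  0.0181]
(415, 510) [ 0.3982 -0.2764  0.0828] [ 0.0067 -0.0002 -0.0041]
(375, 515) [ 0.399  -0.2821  0.0837] [ 0.0063 -0.0059 -0.005 ]
(455, 515) [ 0.3982 -0.2707  0.0834] [ 0.0062  0.0055 -0.0047]
(415, 540) [ 0.3988 -0.2764  0.0909] [ 0.0061 -0.0002 -0.0122]
(415, 570) [ 0.3999 -0.2763  0.0971] [ 0.0049 -0.0002 -0.0183]
(375, 560) [ 0.4022 -0.2816  0.091 ] [ 0.0031 -0.0057 -0.0123]
(455, 560) [ 0.4011 -0.2707  0.0913] [ 0.0032  0.0053 -0.0125]
(330, 560) [ 0.3965 -0.2873  0.1026] [ 0.0093 -0.0109 -0.0239]
(500, 560) [ 0.3936 -0.2663  0.1043] [ 0.0103  0.0103 -0.0256]
(400, 560) [ 0.3992 -0.2783  0.096 ] [ 0.0058 -0.0022 -0.0173]
(430, 560) [ 0.3986 -0.2744  0.0966] [ 0.0061  0.0018 -0.0178]
```

In the tool's units: 0.039 m / 0.8 = 0.0488, -0.0014 m / 0.8 = -0.0018.

```bash
echo '[[0, -0.0018, 0, 0, 0], [0.0125, -0.0018, 0, 0, 0], [0.025, -0.0018, 0, 0, 0], [0.0375, -0.0018, 0, 0, 0], [0.0488, -0.0018, 0, 0, 0], [0.0488, -0.0018, 0, 0, 0], [0.0488, -0.0018, 0, 0, 0]]' | python3 drive.py
python3 - <<'E'
from h import *
s=manip.sense();w=snap('wrist');save(w,'d2',(240,90,400,210),5);M=Ro.from_quat(s['tool_rot']).as_matrix();print(s['tcp_pos'],s['force'],proj(w,s['tcp_pos']+M@[-.0015,-.0002,.009]))
E
```

```text
t: 7.8
tcp_pos: [0.3658, -0.2809, 0.0788]
tool_rot: [-0.043, 0.999, 0.0, -0.0]
force: [-0.0, -0.7, -0.8]
finger_gap: 0.15
gripper_force: 39.1
[ 0.36580933 -0.28091843  0.07876376] [-0.00198845 -0.71228809 -0.81894753] [[323.23982575 240.08817164]]
```

View pics/d2.png

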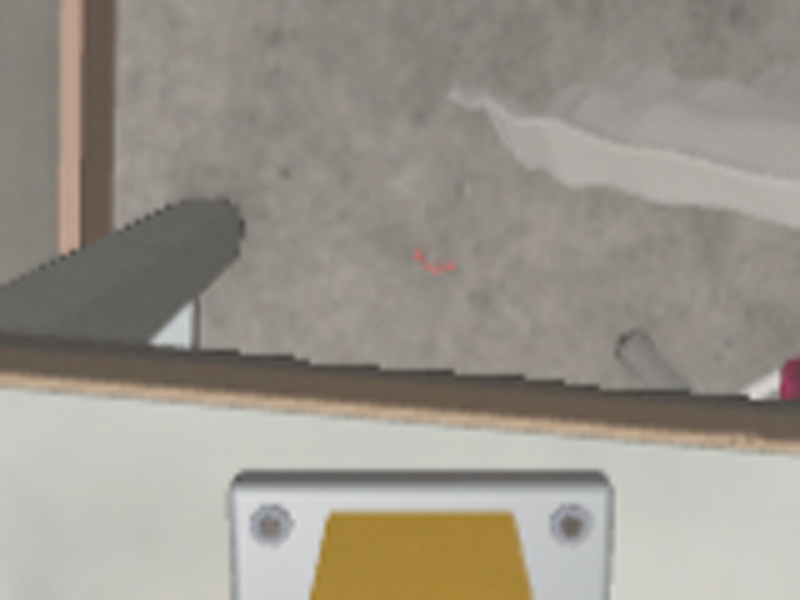

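I've used all ten views. The last crop landed too high and only shows the keeper's back edge at (420,560). From here I'll use force and range numbers. There was no side force on entering the notch, so I'll lower until the collar lands.

Units first: shifts go in shares of 0.8 m and turns go in shares of pi/2 rad. So 0.008 m / 0.8 = 0.01, 0.006 m / 0.8 = 0.0075.

```bash
for i in 1; do echo '[[0, 0, 0.0038, 0, 0], [0, 0, 0.0075, 0, 0], [0, 0, 0.01, 0, 0], [0, 0, 0.01, 0, 0], [0, 0, 0.01, 0, 0]]' | python3 drive.py | egrep "tcp|^force"; done
python3 - <<'E'
from h import *
w=snap('wrist');C=cloud(w);p=w['pixels'].astype(int);s=manip.sense();M=Ro.from_quat(s['tool_rot']).as_matrix();L=(C-s['tcp_pos'])@M
print(s['tcp_pos'],s['force'])
y=(p[...,0]>140)&(p[...,1]>.6*p[...,0])&(p[...,2]<.45*p[...,0])&(C[...,2]>.066)&(C[...,2]<.074)
for x0 in np.arange(-.03,.025,.003):
    q=L[y&(L[...,0]>=x0)&(L[...,0]<x0+.003)][:,1]
    if len(q): print(round(x0*1e3),'left',q[q<-.0015].round(4).max(initial=-1),'right',q[q>-.0015].round(4).min(initial=1),len(q))
r=(p[...,0]>90)&(p[...,0]>2*p[...,1])&(p[...,0]>2*p[...,2])&(abs(L[...,1])<.012)&(abs(L[...,0])<.015)
q=L[r];print('red',np.percentile(q,[2,50,98],axis=0).round(4))
E
```

```text
tcp_pos: [0.3663, -0.2806, 0.0705]
force: [0.2, -0.5, -1.1]
[ 0.36628878 -0.28071156  0.07064022] [-0.66517532 -0.33562168 -1.04882515]
0 left -0.0145 right 0.0145 4
3 left -0.0056 right 0.0056 99
6 left -0.002 right -0.0014 204
9 left -0.002 right -0.0015 236
12 left -0.002 right -0.0015 269
red [[-0.0062 -0.0059 -0.0391]
 [ 0.0035 -0.0002 -0.035 ]
 [ 0.0058  0.0058 -0.0083]]
```

In the tool's units: 0.0012 m / 0.8 = 0.0015, 0.001 m / 0.8 = 0.0013.

```bash
echo '[[0.0013, 0, 0, 0, 0], [0.0013, 0, 0.0009, 0, 0], [0.0013, 0, 0.0015, 0, 0], [0.0013, 0, 0.0015, 0, 0], [0.0013, 0, 0.0015, 0, 0]]' | python3 drive.py | egrep "tcp|^force"; echo '[[0, 0, 0.001, 0, 0], [0, 0, 0.001, 0, 0], [0, 0, 0.001, 0, 0]]' | python3 drive.py | egrep "tcp|^force"
```

```text
tcp_pos: [0.3654, -0.281, 0.0695]
force: [1.1, 0.0, -1.1]
tcp_pos: [0.3654, -0.281, 0.0692]
force: [-0.1, 0.8, 5.9]
```

Contact at 5.9 N means the collar is on the plate. Release and rise.

In the tool's units: -0.12 m / 0.8 = -0.15, -0.01 m / 0.8 = -0.0125.

```bash
echo '[[0, 0, 0, 0, 0.2], [0, 0, 0, 0, 0.3], [0, 0, 0, 0, 0.35], [0, 0, 0, 0, 0.35], [0, 0, 0, 0, 0.35], [0, 0, -0.0125, 0, 0.35], [0, 0, -0.0313, 0, 0.35], [0, 0, -0.0625, 0, 0.35], [0, 0, -0.1063, 0, 0.35], [0, 0, -0.15, 0, 0.35], [0, 0, -0.15, 0, 0.35], [0, 0, -0.15, 0, 0.35], [0, 0, -0.15, 0, 0.35]]' | python3 drive.py
python3 - <<'E'
from h import *
w=snap('wrist');C=cloud(w);p=w['pixels'].astype(int);s=manip.sense();M=Ro.from_quat(s['tool_rot']).as_matrix();L=(C-s['tcp_pos'])@M
print(s['tcp_pos'])
ex=np.array([.088,-.996,0]);ey=np.array([.996,.088,0])
r=(p[...,0]>90)&(p[...,0]>2*p[...,1])&(p[...,0]>2*p[...,2])&(abs(C[...,0]-.37)<.06)&(abs(C[...,1]+.28)<.03)&(C[...,2]>.06)
q=C[r];print('red',len(q),np.percentile(q,[2,50,98],axis=0).round(4));
for z in (.076,.085,.095,.104,.108): 
  k=q[abs(q[:,2]-z)<.003]; print(z,len(k),k.mean(0).round(4) if len(k) else 0)
y=(p[...,0]>140)&(p[...,1]>.6*p[...,0])&(p[...,2]<.45*p[...,0])&(C[...,2]>.062)&(C[...,2]<.078)
Y=C[y];print('keeper',np.percentile(Y,[1,50,99],axis=0).round(4))
# knob: dark pts
d=(p.max(2)<70)&(C[...,2]>.075)&(C[...,2]<.115)&(abs(C[...,0]-.44)<.03)&(abs(C[...,1]+.235)<.03)
k=C[d];print('knob',len(k),np.percentile(k,[1,50,99],axis=0).round(4) if len(k) else 0)
k=k[k[:,2]>.100];print('knob top',len(k),np.percentile(k,[1,50,99],axis=0).round(4) if len(k) else 0)
E
```

```text
t: 10.5
tcp_pos: [0.3646, -0.2801, 0.1882]
tool_rot: [-0.044, 0.999, 0.001, -0.001]
force: [0.1, 0.7, -0.3]
finger_gap: 0.349
gripper_force: 0.0
[ 0.36456835 -0.28002302  0.18783461]
red 217 [[ 0.3599 -0.2874  0.0819]
 [ 0.3636 -0.2807  0.1068]
 [ 0.3714 -0.2752  0.1087]]
0.076 0 0
0.085 20 [ 0.3613 -0.2819  0.0851]
0.095 19 [ 0.3614 -0.282   0.0952]
0.104 56 [ 0.3631 -0.2812  0.1052]
0.108 137 [ 0.3662 -0.2806  0.1074]
keeper [[ 0.3516 -0.2956  0.064 ]
 [ 0.3613 -0.2811  0.0696]
 [ 0.3859 -0.2655  0.0714]]
knob 19 [[ 0.4332 -0.2506  0.0844]
 [ 0.4386 -0.2494  0.0966]
 [ 0.444  -0.2477  0.1026]]
knob top 6 [[ 0.436  -0.2495  0.1005]
 [ 0.4385 -0.2495  0.1017]
 [ 0.44   -0.2489  0.1026]]
```

Pin stands upright: top at z 0.1075, and the axis is about 1–2 mm from the predicted park point. Next the knob, from the stored top range data plus a fresh wrist view.

In the tool's units: -0.05 m / 0.8 = -0.0625, 0.04 m / 0.8 = 0.05.

```bash
echo '[[-0.0625, 0, -0.025, 0, 0.6], [-0.0625, 0.05, -0.025, 0, 0.6], [-0.0625, 0.05, -0.025, 0, 0.6], [-0.0625, 0.05, -0.025, 0, 0.6]]' | python3 drive.py | grep tcp
python3 - <<'E'
from h import *
for n in ('top','wrist'):
    w=load('top') if n=='top' else snap('wrist')
    C=cloud(w);p=w['pixels'].astype(int)
    d=(p.max(2)<80)&(C[...,2]>.096)&(C[...,2]<.112)&(abs(C[...,0]-.437)<.03)&(abs(C[...,1]+.237)<.03)
    k=C[d];print(n,len(k),np.percentile(k,[2,50,98],axis=0).round(4) if len(k) else 0)
    if len(k): print('mean',k.mean(0))
print(rel([.437,-.236,.09]), manip.sense()['q'])
E
```

```text
tcp_pos: [0.4108, -0.2353, 0.2075]
top 65 [[ 0.4278 -0.2449  0.097 ]
 [ 0.4371 -0.2366  0.1049]
 [ 0.4463 -0.2275  0.1083]]
mean [ 0.43698567 -0.2362256   0.10436325]
wrist 185 [[ 0.4288 -0.2489  0.0969]
 [ 0.4375 -0.2372  0.1029]
 [ 0.4474 -0.2293  0.1049]]
mean [ 0.43766428 -0.23803393  0.10213378]
(array([-0.0261, -0.0023,  0.1177]), None) [-7.57644249e-01  3.49437055e-01  1.81682857e+00 -3.91291559e-04
  9.77539935e-01 -2.41616844e+00]
```

In the tool's units: 0.147 m / 0.8 = 0.1838, 0.125 m / 0.8 = 0.1563.

```bash
echo '[[-0.0325, -0.0038, 0.05, 0, 0.6], [-0.0325, -0.0038, 0.1, 0, 0.6], [-0.0325, -0.0038, 0.1313, 0, 0.6], [-0.0325, -0.0038, 0.1563, 0, 0.6], [-0.0325, -0.0038, 0.1838, 0, 0.6], [-0.0325, -0.0038, 0.1838, 0, 0.6], [-0.0325, -0.0038, 0.1838, 0, 0.5], [-0.0325, -0.0038, 0.1838, 0, 0.4], [-0.0325, -0.0038, 0.1838, 0, 0.3], [-0.0325, -0.0038, 0.1838, 0, 0.2], [-0.0325, -0.0038, 0.1838, 0, 0], [-0.0325, -0.0038, 0.1838, 0, 0], [-0.0325, -0.0038, 0.1838, 0, 0], [-0.0325, -0.0038, 0.1838, 0, 0]]' | python3 drive.py 50; python3 -c "
from h import *
print(rel([.4373,-.237,.06],np.array([.088,-.996,0])), manip.sense()['ft_torque'])"
```

```text
t: 12.4
tcp_pos: [0.4385, -0.2391, 0.063]
tool_rot: [-0.044, 0.999, -0.002, 0.001]
force: [-2.5, -5.3, 3.8]
finger_gap: 0.237
gripper_force: 48.9
(array([0.001 , 0.0022, 0.003 ]), np.float64(-0.0005750519460949732)) [-0.57518398  0.40064498 -0.01570947]
```

In the tool's units: -0.01 m / 0.8 = -0.0125, -0.005 m / 0.8 = -0.0063.

```bash
cat > fz.py <<'E'
from h import *
s=manip.sense();ex=np.array([.088,-.996,0])
print('t',round(s['t'],2),'travel',((s['tcp_pos']-[.4373,-.237,0])@ex*1e3).round(2),'Fx',(s['force']@ex).round(2),'F',s['force'].round(1),s['finger_gap'].round(3),s['tcp_pos'][2].round(4))
E
python3 fz.py
echo '[[0, -0.0063, 0, 0, 0], [0, -0.0125, 0, 0, 0], [0, -0.0125, 0, 0, 0], [0, -0.0125, 0, 0, 0]]' | python3 drive.py >/dev/null; python3 fz.py
echo '[[0, -0.0063, 0, 0, 0], [0, -0.0125, 0, 0, 0], [0, -0.0125, 0, 0, 0], [0, -0.0125, 0, 0, 0]]' | python3 drive.py >/dev/null; python3 fz.py
python3 -c "
from h import *
b=load('top');f=lambda x,y,z: at_z(b,385+(x+.5)/7-.5,220+(y+.5)/7-.5,z);ex=np.array([.088,-.996,0])
for n,P in (('ball',f(403,160,.04)),('mark',f(242,240,.042)),('cap',f(387,98,.05))): print(n,P.round(4),((P-[.4373,-.237,0])@ex*1e3).round(1))"
```

```text
ball [ 0.4791 -0.3316  0.04  ] 97.9
mark [ 0.4559 -0.2694  0.042 ] 33.9
cap [ 0.5005 -0.3265  0.05  ] 94.7Traceback (most recent call last):
  File "fz.py", line 3, in <module>
    print('t',round(s['t'],2),'travel',((s['tcp_pos']-[.4373,-.237,0])@ex*1e3).round(2),'Fx',(s['force']@ex).round(2),'F',s['force'].round(1),s['finger_gap'].round(3),s['tcp_pos'][2].round(4))
                                                                                                                                              ^^^^^^^^^^^^^^^^^^^^^
AttributeError: 'float' object has no attribute 'round'
Traceback (most recent call last):
  File "fz.py", line 3, in <module>
    print('t',round(s['t'],2),'travel',((s['tcp_pos']-[.4373,-.237,0])@ex*1e3).round(2),'Fx',(s['force']@ex).round(2),'F',s['force'].round(1),s['finger_gap'].round(3),s['tcp_pos'][2].round(4))
                                                                                                                                              ^^^^^^^^^^^^^^^^^^^^^
AttributeError: 'float' object has no attribute 'round'
Traceback (most recent call last):
  File "fz.py", line 3, in <module>
    print('t',round(s['t'],2),'travel',((s['tcp_pos']-[.4373,-.237,0])@ex*1e3).round(2),'Fx',(s['force']@ex).round(2),'F',s['force'].round(1),s['finger_gap'].round(3),s['tcp_pos'][2].round(4))
                                                                                                                                              ^^^^^^^^^^^^^^^^^^^^^
AttributeError: 'float' object has no attribute 'round'
```

In the tool's units: -0.018 m / 0.8 = -0.0225, -0.015 m / 0.8 = -0.0188.

```bash
sed -i "s/s\['finger_gap'\].round(3)/round(s['finger_gap'],3)/" fz.py; python3 fz.py
echo '[[0, -0.0063, 0, 0, 0], [0, -0.0125, 0, 0, 0], [0, -0.0188, 0, 0, 0], [0, -0.0225, 0, 0, 0], [0, -0.0225, 0, 0, 0], [0, -0.0225, 0, 0, 0]]' | python3 drive.py >/dev/null; python3 fz.py
```

```text
t 13.2 travel 19.59 Fx -2.3 F [1.  2.4 7.1] 0.239 0.063
t 13.8 travel 36.91 Fx -4.76 F [-0.1  4.8  8.1] 0.246 0.063
```

In the tool's units: -0.004 m / 0.8 = -0.005, -0.002 m / 0.8 = -0.0025.

```bash
echo '[[0, -0.0025, -0.0025, 0, 0], [0, -0.005, -0.0025, 0, 0], [0, -0.005, -0.0025, 0, 0]]' | python3 drive.py >/dev/null; python3 fz.py
echo '[[0, -0.0025, 0, 0, 0], [0, -0.0025, 0, 0, 0], [0, -0.0025, 0, 0, 0]]' | python3 drive.py >/dev/null; python3 fz.py
echo '[[0, -0.0019, 0, 0, 0], [0, -0.0019, 0, 0, 0], [0, -0.0019, 0, 0, 0]]' | python3 drive.py >/dev/null; python3 fz.py
echo '[[0, -0.0019, 0, 0, 0], [0, -0.0019, 0, 0, 0], [0, -0.0019, 0, 0, 0]]' | python3 drive.py >/dev/null; python3 fz.py
```

```text
t 14.1 travel 39.5 Fx -5.74 F [ 4.1  6.1 -5.7] 0.246 0.0632
t 14.4 travel 41.59 Fx -4.88 F [ 4.   5.3 -6.1] 0.24 0.0632
t 14.7 travel 42.85 Fx -6.17 F [ 4.5  6.6 -4.2] 0.242 0.0632
t 15.0 travel 44.26 Fx -6.43 F [ 3.7  6.8 -4.3] 0.241 0.0632
```

In the tool's units: -0.0015 m / 0.8 = -0.0019, 0.001 m / 0.8 = 0.0013.

```bash
echo '[[0, -0.0019, 0.0013, 0, 0], [0, -0.0019, 0.0013, 0, 0], [0, -0.0019, 0.0013, 0, 0]]' | python3 drive.py >/dev/null; python3 fz.py
echo '[[0, -0.0019, 0, 0, 0], [0, -0.0019, 0, 0, 0], [0, -0.0019, 0, 0, 0]]' | python3 drive.py >/dev/null; python3 fz.py
echo '[[0, -0.0019, 0, 0, 0], [0, -0.0019, 0, 0, 0], [0, -0.0019, 0, 0, 0]]' | python3 drive.py >/dev/null; python3 fz.py
echo '[[0, -0.0019, 0, 0, 0], [0, -0.0019, 0, 0, 0], [0, -0.0019, 0, 0, 0]]' | python3 drive.py >/dev/null; python3 fz.py
```

```text
t 15.3 travel 46.28 Fx -5.39 F [3.  5.7 1.8] 0.246 0.0631
t 15.6 travel 47.55 Fx -5.13 F [3.2 5.4 2.2] 0.244 0.0631
t 15.9 travel 49.0 Fx -5.85 F [3.4 6.2 2.3] 0.244 0.0631
t 16.2 travel 50.6 Fx -5.73 F [3.5 6.1 2.4] 0.243 0.0631
```

In the tool's units: -0.0015 m / 0.8 = -0.0019.

```bash
echo '[[0, -0.0019, 0, 0, 0], [0, -0.0019, 0, 0, 0], [0, -0.0019, 0, 0, 0]]' | python3 drive.py >/dev/null; python3 fz.py
echo '[[0, -0.0019, 0, 0, 0], [0, -0.0019, 0, 0, 0], [0, -0.0019, 0, 0, 0]]' | python3 drive.py >/dev/null; python3 fz.py
```

```text
t 16.5 travel 52.02 Fx -5.47 F [3.6 5.8 1.9] 0.241 0.0631
t 16.8 travel 53.5 Fx -6.77 F [2.  7.  1.8] 0.243 0.0631
```

In the tool's units: -0.0015 m / 0.8 = -0.0019.

```bash
echo '[[0, -0.0019, 0, 0, 0], [0, -0.0019, 0, 0, 0], [0, -0.0019, 0, 0, 0]]' | python3 drive.py >/dev/null; python3 fz.py
echo '[[0, -0.0019, 0, 0, 0], [0, -0.0019, 0, 0, 0], [0, -0.0019, 0, 0, 0]]' | python3 drive.py >/dev/null; python3 fz.py
```

```text
t 17.1 travel 54.91 Fx -6.23 F [2.6 6.5 3.1] 0.241 0.0631
t 17.4 travel 56.53 Fx -5.75 F [3.4 6.1 2.4] 0.241 0.0631
```

In the tool's units: -0.0015 m / 0.8 = -0.0019.

```bash
echo '[[0, -0.0019, 0, 0, 0], [0, -0.0019, 0, 0, 0], [0, -0.0019, 0, 0, 0]]' | python3 drive.py >/dev/null; python3 fz.py
echo '[[0, -0.0013, 0, 0, 0], [0, -0.0013, 0, 0, 0], [0, -0.0013, 0, 0, 0]]' | python3 drive.py >/dev/null; python3 fz.py
```

```text
t 17.7 travel 57.94 Fx -6.41 F [2.4 6.6 2.1] 0.244 0.0631
t 18.0 travel 58.79 Fx -7.28 F [2.2 7.5 3.9] 0.244 0.0631
```

In the tool's units: -0.001 m / 0.8 = -0.0013.

```bash
echo '[[0, 0, 0, 0, 0]]' | python3 drive.py >/dev/null; python3 fz.py; echo '[[0, 0, 0, 0, 0]]' | python3 drive.py >/dev/null; python3 fz.py
echo '[[0, -0.0013, 0, 0, 0], [0, -0.0013, 0, 0, 0]]' | python3 drive.py >/dev/null; python3 fz.py;echo '[[0, 0, 0, 0, 0]]' | python3 drive.py >/dev/null; python3 fz.py
echo '[[0, -0.0013, 0, 0, 0], [0, -0.0013, 0, 0, 0]]' | python3 drive.py >/dev/null; python3 fz.py;echo '[[0, 0, 0, 0, 0]]' | python3 drive.py >/dev/null; python3 fz.py
```

```text
t 18.1 travel 58.82 Fx -6.9 F [3.  7.2 2.3] 0.24 0.0631
t 18.2 travel 58.8 Fx -6.74 F [3. 7. 2.] 0.243 0.0631
t 18.4 travel 59.74 Fx -7.46 F [3.  7.8 2.6] 0.244 0.0631
t 18.5 travel 59.78 Fx -7.26 F [3.4 7.6 3. ] 0.241 0.0631
t 18.7 travel 60.78 Fx -5.34 F [2.4 5.6 3. ] 0.246 0.0631
t 18.8 travel 60.8 Fx -6.1 F [2.9 6.4 2.4] 0.243 0.0631
```

In the tool's units: -0.0007 m / 0.8 = -0.0009.

```bash
echo '[[0, -0.0009, 0, 0, 0], [0, -0.0009, 0, 0, 0]]' | python3 drive.py >/dev/null; python3 fz.py;echo '[[0, 0, 0, 0, 0]]' | python3 drive.py >/dev/null; python3 fz.py
echo '[[0, -0.0009, 0, 0, 0], [0, -0.0009, 0, 0, 0]]' | python3 drive.py >/dev/null; python3 fz.py;echo '[[0, 0, 0, 0, 0]]' | python3 drive.py >/dev/null; python3 fz.py
```

```text
t 19.0 travel 61.25 Fx -7.84 F [3.3 8.2 3.2] 0.247 0.0631
t 19.1 travel 61.24 Fx -6.66 F [2.8 6.9 3.2] 0.246 0.0631
t 19.3 travel 62.01 Fx -7.22 F [2.1 7.4 2.7] 0.241 0.0631
t 19.4 travel 62.05 Fx -6.65 F [3.5 7.  2.4] 0.24 0.0631
```

In the tool's units: -0.0007 m / 0.8 = -0.0009.

```bash
echo '[[0, -0.0009, 0, 0, 0], [0, -0.0009, 0, 0, 0]]' | python3 drive.py >/dev/null; python3 fz.py;echo '[[0, 0, 0, 0, 0]]' | python3 drive.py >/dev/null; python3 fz.py
```

```text
t 19.6 travel 62.89 Fx -6.63 F [3.7 7.  3.3] 0.238 0.0631
t 19.7 travel 62.93 Fx -6.64 F [2.5 6.9 2.7] 0.243 0.0631
```

In the tool's units: -0.0008 m / 0.8 = -0.001.

```bash
echo '[[0, -0.001, 0, 0, 0], [0, -0.001, 0, 0, 0]]' | python3 drive.py >/dev/null; python3 fz.py;echo '[[0, 0, 0, 0, 0]]' | python3 drive.py >/dev/null; python3 fz.py
echo '[[0, -0.001, 0, 0, 0], [0, -0.001, 0, 0, 0]]' | python3 drive.py >/dev/null; python3 fz.py;echo '[[0, 0, 0, 0, 0]]' | python3 drive.py >/dev/null; python3 fz.py
```

```text
t 19.9 travel 63.9 Fx -6.76 F [2.8 7.  2. ] 0.244 0.0631
t 20.0 travel 63.95 Fx -5.27 F [3.4 5.6 1.6] 0.237 0.0631
t 20.2 travel 65.04 Fx -5.52 F [1.9 5.7 3.2] 0.242 0.0631
t 20.3 travel 65.15 Fx -5.06 F [1.7 5.2 1.3] 0.238 0.0631
```

In the tool's units: -0.0008 m / 0.8 = -0.001.

```bash
echo '[[0, -0.001, 0, 0, 0], [0, -0.001, 0, 0, 0]]' | python3 drive.py >/dev/null; python3 fz.py;echo '[[0, 0, 0, 0, 0]]' | python3 drive.py >/dev/null; python3 fz.py
```

```text
t 20.5 travel 66.17 Fx -5.17 F [1.1 5.3 1. ] 0.242 0.0631
t 20.6 travel 66.3 Fx -3.8 F [2.  4.  1.8] 0.242 0.0631
```

The force is falling and the tray is creeping ahead of the command, so this is the notch's near slope. Smaller steps now.

In the tool's units: -0.0004 m / 0.8 = -0.0005.

```bash
echo '[[0, -0.0005, 0, 0, 0], [0, -0.0005, 0, 0, 0]]' | python3 drive.py >/dev/null; python3 fz.py;echo '[[0, 0, 0, 0, 0]]' | python3 drive.py >/dev/null; python3 fz.py;echo '[[0, 0, 0, 0, 0]]' | python3 drive.py >/dev/null; python3 fz.py
```

```text
t 20.8 travel 66.69 Fx -4.9 F [2.5 5.1 2.6] 0.245 0.0631
t 20.9 travel 66.71 Fx -3.11 F [2.7 3.4 1. ] 0.242 0.0631
t 21.0 travel 66.7 Fx -4.69 F [1.8 4.9 1.4] 0.241 0.0631
```

In the tool's units: -0.0004 m / 0.8 = -0.0005.

```bash
echo '[[0, -0.0005, 0, 0, 0], [0, -0.0005, 0, 0, 0]]' | python3 drive.py >/dev/null; python3 fz.py;echo '[[0, 0, 0, 0, 0]]' | python3 drive.py >/dev/null; python3 fz.py;echo '[[0, 0, 0, 0, 0]]' | python3 drive.py >/dev/null; python3 fz.py
```

```text
t 21.2 travel 66.89 Fx -4.61 F [2.5 4.9 1.8] 0.241 0.0631
t 21.3 travel 66.91 Fx -5.37 F [2.  5.6 1.9] 0.242 0.0631
t 21.4 travel 66.93 Fx -5.01 F [2.8 5.3 2.1] 0.242 0.0631
```

In the tool's units: -0.0004 m / 0.8 = -0.0005.

```bash
echo '[[0, -0.0005, 0, 0, 0], [0, -0.0005, 0, 0, 0], [0, -0.0005, 0, 0, 0]]' | python3 drive.py >/dev/null; python3 fz.py;echo '[[0, 0, 0, 0, 0]]' | python3 drive.py >/dev/null; python3 fz.py;echo '[[0, 0, 0, 0, 0]]' | python3 drive.py >/dev/null; python3 fz.py
```

```text
t 21.7 travel 67.08 Fx -4.71 F [2.3 4.9 2.3] 0.241 0.0631
t 21.8 travel 67.03 Fx -5.58 F [2.6 5.8 2.4] 0.239 0.0631
t 21.9 travel 67.03 Fx -5.48 F [2.2 5.7 2.1] 0.242 0.0631
```

In the tool's units: -0.0004 m / 0.8 = -0.0005.

```bash
echo '[[0, -0.0005, 0, 0, 0], [0, -0.0005, 0, 0, 0], [0, -0.0005, 0, 0, 0]]' | python3 drive.py >/dev/null; python3 fz.py;echo '[[0, 0, 0, 0, 0]]' | python3 drive.py >/dev/null; python3 fz.py;echo '[[0, 0, 0, 0, 0]]' | python3 drive.py >/dev/null; python3 fz.py
```

```text
t 22.2 travel 67.13 Fx -6.23 F [2.2 6.4 2.9] 0.243 0.0631
t 22.3 travel 67.15 Fx -5.89 F [2.8 6.2 1.5] 0.246 0.0631
t 22.4 travel 67.13 Fx -6.09 F [2.8 6.4 2.2] 0.245 0.0631
```

The force dropped from reading 63 to 67. Now the tray stands still while the push climbs, so the ball is seated. Quick numeric check of pin and board, then hand in.

```bash
python3 - <<'E'
from h import *
ex=np.array([.088,-.996,0]);b0=load('top')
for n,w in (('top0',b0),('top',optics.snapshot('top')),('wrist',snap('wrist'))):
    C=cloud(w);p=w['pixels'].astype(int)
    g=(p[...,1]>1.4*p[...,0])&(p[...,1]>1.2*p[...,2])&(abs(C[...,0]-.445)<.03)&(C[...,1]<-.25)&(C[...,1]>-.42)&(C[...,2]<.06)&(C[...,2]>.03)
    r=(p[...,0]>90)&(p[...,0]>2*p[...,1])&(p[...,0]>2*p[...,2])&(abs(C[...,0]-.37)<.05)&(abs(C[...,1]+.28)<.02)&(C[...,2]>.06)
    for k,m in (('board',g),('pin',r)): print(n,k,m.sum(),np.percentile(C[m],[5,50,95],axis=0).round(3).tolist() if m.sum() else '')
s=manip.sense();print(s['t'],s['gripper_force'])
E
python3 fz.py
```

```text
top0 board 136 [[0.434, -0.335, 0.041], [0.444, -0.306, 0.045], [0.455, -0.28, 0.054]]
top0 pin 29 [[0.4, -0.28, 0.067], [0.405, -0.272, 0.08], [0.409, -0.27, 0.083]]
top board 0 
top pin 0 
wrist board 442 [[0.439, -0.364, 0.042], [0.448, -0.351, 0.043], [0.46, -0.344, 0.045]]
wrist pin 1532 [[0.361, -0.288, 0.087], [0.367, -0.284, 0.107], [0.372, -0.277, 0.109]]
22.5 51.78550958633423
t 22.5 travel 67.13 Fx -6.43 F [2.7 6.7 1.9] 0.247 0.0631
```

Pin still parked upright, board flat at z≈0.043 and carried along with the tray. Handing in.

```bash
python3 -c "
from station import manip, optics, ticket
print(ticket.sign_off())"
```

```text
the job is handed in; nothing more can be done
None
```

The job is handed in at about 22.5 s: the lock-out pin hangs upright and released in the keeper's notch, and the tray is held by its knob where I felt the ball drop into the detent, about 65 mm along, with the board still in its nest as far as the wrist camera could see; I did not re-check the other things on the bench.

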